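# Slide the wet giraffe to the drying fan

### The job

Press the red lock button on the blue carriage right down with the fingertips and, keeping it held down all the way, push the carriage along its rail until it stands fully home against the rubber end stop by the fan; only then let go, so that the button springs up and locks it there, and move clear. Do not touch the giraffe, whose paint is wet: it must ride along standing in its place. Pick nothing up, and leave the jar, tape, paint pot and brush can where they are.

Things in the scene. Friction and masses are not known exactly. Their poses are not given: they have to be found in the camera images.
- slide_base: Fixed aluminium slide on the table, 125 x 430 mm, 8 mm thick. Its +y is the sliding direction, towards end stop and fan; z up. Origin on the table below the middle of the lock button at its start. Black rubber end stop at y = 300-314 mm, 38 mm high; white fan box at y = 341-375 mm, 108 mm high; dark toothed steel comb, 22 mm high, at x = 44-66 mm.
- carriage (a joint): Travel of the blue carriage (80 x 205 mm) along slide_base +y in m: 0 start (locked), 0.12 fully home at the end stop. Unlocked it slides with 1 to 2 N; button up, a pin in the comb (teeth every 10 mm) leaves 1.5 mm of play. A low blue ledge (top 30 mm above the table) holds the button; ahead of it a wooden platform (top at 60 mm) holds the giraffe.
- lock_button (a joint): How far the lock button is pressed down, in m: 0 up (locked), 0.008 fully down. The pin is clear of the comb from about 0.005. Spring: about 2 N at the start, 5 N fully down; it springs up when released.
- button_top (a point): Middle of the top face of the red lock button, a flat pad 50 mm wide (across the rail) by 42 mm long (along the rail). The face is 43 mm above the table when up, 35 mm when fully down. It rides with the carriage.
- step_face (a point): Middle of the upright wooden step of the carriage, 24 mm ahead (slide_base +y) of the button's middle, 50 mm above the table. The step faces back over the button, is 80 mm wide and rises from 30 to 60 mm above the table, so fingertips standing on the button can push against it.
- plate (a point): Middle of the grey disc (74 mm across) on top of the carriage platform where the giraffe stands, 60 mm above the table, 128 mm ahead of the button's middle. It rides with the carriage.
- giraffe: Loose orange clay giraffe, wet paint, 56 mm across at the foot, about 94 mm tall, 150 g; the origin is under the middle of its foot. It stands on the disc, within 5 mm of its middle, not fixed. Not to be touched.
- water_jar: Loose glass jar, 60 mm across, 68 mm high, bystander on the table; origin under its middle.
- tape_roll: Loose cream tape roll lying flat, 84 mm across, 40 mm high, bystander; origin under its middle.
- paint_pot: Loose yellow paint pot, 56 mm across, 55 mm high, bystander; origin under its middle.
- brush_can: Loose yellow ribbed can with brushes, 70 mm across, 115 mm high (brushes to 195 mm), bystander; origin under its middle.

How it is judged:
By the outcome, as a careful person would: the job done as asked, in the order asked, and still so for the second after the job is handed in, with the robot touching nothing.
It also fails if it takes over 40 s, if anything falls off the work surface, if the arm or the gripper's body presses on something with over 40 N, if the wrist force passes 120 N, or if a joint passes its speed limit or range.

### The arm

A 6-joint arm with a two-finger parallel gripper is mounted at the origin on the work surface. World frame = base frame: x ahead of the robot, y to its left, z up, the work surface at z = 0. Lengths are in m, angles in degrees, forces in N, time in s.
With the tool pointing down it reaches from about 0.35 to 0.975 m from the base axis. Payload 17.4 kg.
Tool frame: the origin (TCP) lies between the finger pads; the fingertips stand 17 mm ahead of it and the grasp point (between the pads) lies 2 mm behind it; z points along the fingers, y is the line along which they close (so a half turn about z gives the same grasp; the last joint's range is limited). The gripper opens to 85 mm and grips with 20 to 120 N. Pads are 22 mm wide; open, the fingers measure 114 mm over their backs; the gripper's body (76 mm by 85 mm) begins 54 mm behind the grasp point. The pads swing forward as they close: fully open they stand 13 mm farther back than shut.
Start: joints at [-67.426, 6.646, 82.598, -0, 90.757, -2.166], TCP at [0.282, -0.613, 0.248] pointing down, gripper open.
Joint ranges: [-162.19, 162.19], [-47.58, 125.68], [4.15, 143.07], [-65.23, 245.23], [0.69, 171.88], [-170.13, 170.13]. Speed limits (degrees/s): [108.29, 108.29, 127.2, 180, 180, 180].

### API

Orientations are given as a 3x3 rotation matrix whose columns are the frame's x, y, z axes.
In Python, from plant import env gives the robot as it stands.
- The arm moves only by the tool send_rows, never from a script. Its argument "motion" is a list that holds one entry, the list of rows, each a list of 5 numbers: the opening, from -1 (shut) to 1 (fully open), so that 0 is half open, then the shift along the tool's x, y, z in units of 30 mm (1.0 is 30 mm), then the turn about the tool's z in units of 5 degrees (1.0 is 5 degrees). A call has 1 to 20 rows; each row shifts and turns the commanded pose from where the row before left it, along the tool's axes as they then stand; what a row does not reach is not made up. A row lasts 1/12 s, in which the tool goes at most 41.7 mm and 7.16 degrees, less where a joint would pass 70% of its speed; a pose out of reach is approached as far as the arm can. A call is refused whole if a number of a shift passes 1 or a number of a turn 1, either way. A call with a gripper value outside its range is refused whole. The fingers move at their own pace and stop on an object; "force" is the grip in N (left out, the last holds). Time passes only in rows, so rows that do not move let the fingers close. It gives the time, the measured TCP pose, the force, the opening and the grip force at its end, in the units of the state.
- env.get_state(): the state, without advancing time (a new reading comes with each control period).
- env.camera(name): name is "scene" or "top" or "wrist"; returns a dict with "color" (420x560x3 uint8, red, green, blue), "fx", "fy", "cx", "cy" (pixels), "R" (3x3) and "t" (3): a world point X has camera coordinates R X + t; the wrist camera has in their place "T_tool_cam" (4x4, takes a point from camera to tool coordinates, whose origin is the TCP and whose axes are the flange's). Camera axes: x right, y down, z forward; pixel columns grow to the right and rows downward; lengths in m; the calibration is good to about 2 mm. A picture is of the moment at which its call begins: read the wrist's pose just before it. There is no depth.
- env.job_done(): hands the job in; it is judged then, once.
The state is a dict: "time_s": time; "q": joint angles; "joint_vel": joint speeds; "joint_torque": joint torques, N m; "tcp_pos": TCP position; "tcp_rot": TCP orientation; "ft_force": force on the tool from outside, world axes, zero at the start; "ft_torque": the same for the moment, N m; "gripper_width": finger opening in m; "grip_force": force on a finger pad.
Only numpy, scipy, OpenCV 4.12 (cv2) and the standard library are available. Lean on these libraries where they do the work, as an engineer would, in place of code of your own. Each camera call takes 0.05 s, during which the arm holds its last target. There are 200 camera calls.

## Working session

There is one attempt and no reset: what is moved stays moved. The work goes in short steps, Python scripts to look and compute and a tool call to move; the robot and the scene stay as the last step left them, time stands still between calls to the robot, and variables do not carry over. Pictures are saved under pics/ and viewed, at most 10 in all, crops included, and the job is handed in when it is done.

Besides the shell and the picture viewer there is one more tool, called after "Emit:" as name([rows], argument=value, ...), one row to a line, values as JSON. send_rows: Moves the arm, as the interface text tells. Its arguments: {"type":"object","properties":{"motion":{"type":"array"},"force":{"type":"number"}},"required":["motion"]}

```bash
mkdir -p pics; cat > h.py <<'E'
import numpy as np, cv2
from plant import env
def snap(n,f):
    s=env.get_state(); c=env.camera(n); cv2.imwrite('pics/'+f,c["color"][:,:,::-1]); np.save('pics/'+f+'.npy',dict(c=c,s=s),allow_pickle=True); return c,s
def cam(c,s):
    if "T_tool_cam" in c:
        T=np.eye(4);T[:3,:3]=s["tcp_rot"];T[:3,3]=s["tcp_pos"];W=T@np.array(c["T_tool_cam"]);return W[:3,3],W[:3,:3]
    R=np.array(c["R"]);return -R.T@np.array(c["t"]),R.T
def ray(c,s,u,v,z):
    o,R=cam(c,s);d=R@np.array([(u-c["cx"])/c["fx"],(v-c["cy"])/c["fy"],1]);return o+d*(z-o[2])/d[2]
E
python3 - <<'E'
from h import *
for n in("scene","top"): 
    c,s=snap(n,n+'0.png'); print(n,cam(c,s)[0],c["fx"])
print(s["tcp_pos"],s["tcp_rot"],s["time_s"])
E
```

```text
scene [ 1.14985399 -0.36916539  0.7813766 ] 490.58245972725655
top [0.48205126 0.10214883 1.04175396] 410.9722898659329
[ 0.28245452 -0.61288169  0.24759596] [[ 9.08188201e-01  4.18561823e-01 -4.38637310e-04]
 [ 4.18562052e-01 -9.08187633e-01  1.01565094e-03]
 [ 2.67477304e-05 -1.10599914e-03 -9.99999388e-01]] 0.05
```

View pics/scene0.png

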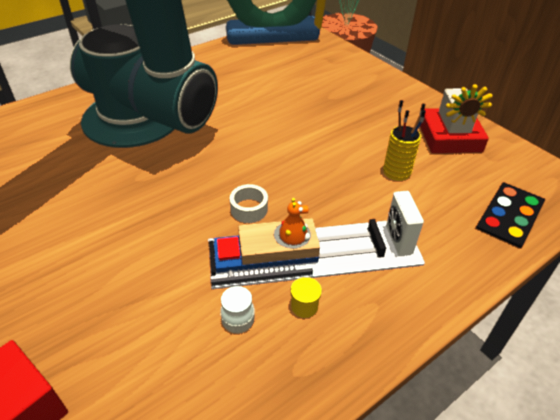

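View pics/top0.png

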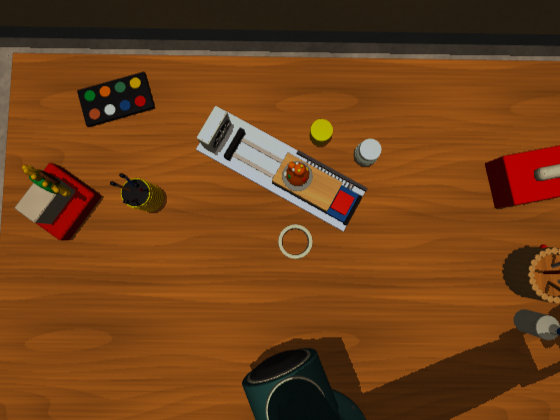

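The overview shows the red button at (228,248) in scene and (343,203) in top. The end stop is at (377,237) / (235,145), with the slide running between them. Next I measure.

```bash
python3 - <<'E'
from h import *
C={}
def comp(m,u,v):
    n,l,st,ce=cv2.connectedComponentsWithStats(m.astype(np.uint8),connectivity=4)
    k=min((i for i in range(1,n) if st[i,4]>25),key=lambda i:np.hypot(ce[i][0]-u,ce[i][1]-v)); return (l==k),ce[k],st[k]
D={}
for n,(b,w,g,e) in dict(scene=((228,248),(265,242),(293,228),(377,237)),top=((343,203),(320,190),(297,173),(235,145))).items():
    d=np.load(f'pics/{n}0.png.npy',allow_pickle=True).item();c,s=d['c'],d['s']
    im=c["color"].astype(int);r,gg,bb=im[...,0],im[...,1],im[...,2]
    m,ce,st=comp((r>110)&(gg<45)&(bb<60),*b); D[n]=(c,s,ce)
    cnt=cv2.findContours(m.astype(np.uint8),0,1)[0][0]
    box=cv2.boxPoints(cv2.minAreaRect(cnt))
    print(n,'btn',ce,st,ray(c,s,*ce,.043)); P=np.array([ray(c,s,*p,.043) for p in cnt[:,0]])[:,:2]
    rr=cv2.minAreaRect((P*1000).astype(np.float32));print(' rect mm',rr)
    m,ce,st=comp(im.max(2)<50,*e);print(' stop',ce,st,ray(c,s,*ce,.038))
    P=np.array([ray(c,s,*p,.038) for p in cv2.findContours(m.astype(np.uint8),0,1)[0][0][:,0]])[:,:2]
    print('  rect',cv2.minAreaRect((P*1000).astype(np.float32)))
    # white base
    hsv=cv2.cvtColor(c["color"],cv2.COLOR_RGB2HSV);print(' wood hsv',hsv[w[1],w[0]],'table',hsv[300,300])
    big=cv2.resize(c["color"][:,:,::-1][(185 if n=='scene' else 95):(300 if n=='scene' else 240),190:430],None,fx=3.3,fy=3.3,interpolation=2);cv2.imwrite(f'pics/{n}c.png',big)
A=[];B=[]
for c,s,ce in D.values():
    o,R=cam(c,s);d=R@np.array([(ce[0]-c["cx"])/c["fx"],(ce[1]-c["cy"])/c["fy"],1]);d/=np.linalg.norm(d);Q=np.eye(3)-np.outer(d,d);A.append(Q);B.append(Q@o)
print('tri',np.linalg.solve(sum(A),sum(B)))
E
```

```text
scene btn [228.04030227 247.90176322] [218 238  22  21 397] [ 0.59090603 -0.06253855  0.043     ]
 rect mm ((590.339111328125, -62.186126708984375), (39.92802047729492, 50.71615219116211), 62.2198486328125)
 stop [376.40604027 238.22818792] [369 220  16  37 298] [0.74342027 0.19613954 0.038     ]
  rect ((740.9777221679688, 197.00228881835938), (19.722414016723633, 97.45912170410156), 61.70389175415039)
 wood hsv [ 21 124 247] table [ 29 232 252]
top btn [342.2042042  202.15315315] [331 190  23  25 333] [ 0.58541353 -0.06000735  0.043     ]
 rect mm ((585.589599609375, -59.99387741088867), (40.3339958190918, 48.65203094482422), 63.53440856933594)
 stop [234.07053942 143.89211618] [224 128  21  33 241] [0.72784804 0.20778135 0.038     ]
  rect ((728.0985107421875, 207.3525848388672), (18.544204711914062, 83.99981689453125), 61.34303665161133)
 wood hsv [ 16 174 174] table [ 14 218 132]
tri [ 0.58626932 -0.06053682  0.03726283]
```

View pics/topc.png

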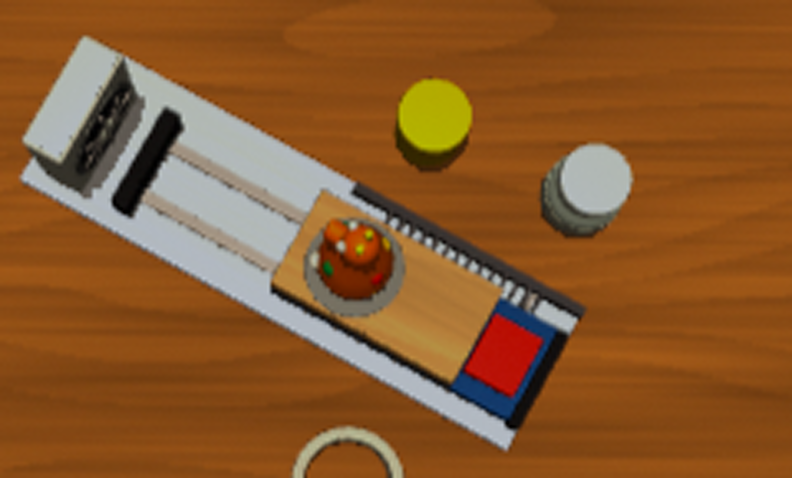

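View pics/scenec.png

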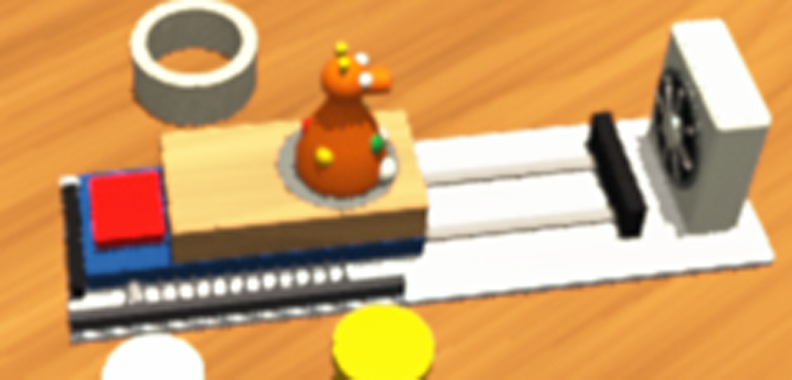

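The crops show the carriage at the start, a black bar behind the button, the giraffe upright on the disc and a clear rail ahead. Next I refine the rail direction and check where the wrist camera is mounted.

```bash
python3 - <<'E'
from h import *
d=np.load('pics/top0.png.npy',allow_pickle=True).item();c,s=d['c'],d['s']
f=lambda x,y,z:ray(c,s,190+(x-1)/3.3,95+(y-1)/3.3,z)[:2]
def ang(a,b,z):
    v=f(*a,z)-f(*b,z);return np.degrees(np.arctan2(v[1],v[0])),np.linalg.norm(v)
print('base low',ang((22,180),(507,450),.008),'base up',ang((85,37),(352,183),.008),'comb',ang((355,186),(584,313),.022),'wood',ang((322,189),(502,297),.06),ang((273,287),(455,382),.06))
d2=np.load('pics/scene0.png.npy',allow_pickle=True).item();c2,s2=d2['c'],d2['s']
g=lambda x,y,z:ray(c2,s2,190+(x-1)/3.3,185+(y-1)/3.3,z)[:2]
v=g(774,258,.008)-g(72,338,.008);print('scene base',np.degrees(np.arctan2(v[1],v[0])),np.linalg.norm(v))
w=env.camera("wrist");print(np.round(w["T_tool_cam"],3));cv2.imwrite('pics/w0.png',w["color"][:,:,::-1])
E
```

```text
base low (np.float64(61.4711760515181), np.float64(0.4271156606735586)) base up (np.float64(61.674131319904696), np.float64(0.23798787050804646)) comb (np.float64(61.329963535106), np.float64(0.1990404323730827)) wood (np.float64(59.38558905559727), np.float64(0.15386693174283678)) (np.float64(62.977483721206625), np.float64(0.14953421570031586))
scene base 61.66800313100977 0.42777307108366613
[[-0.    -0.954 -0.3    0.078]
 [ 1.    -0.     0.001  0.   ]
 [-0.001 -0.3    0.954 -0.126]
 [ 0.     0.     0.     1.   ]]
```

Emit:
send_rows([
  [[-1,0,0,-0.15,1],[-1,0,0,-0.15,1],[-1,0,0,-0.15,1],[-1,0,0,-0.15,1],[-1,0,0,-0.15,1],[-1,0,0,-0.15,1],[-1,0,0,-0.15,1],[-1,0,0,-0.15,1],[-1,0,0,0,1],[-1,0,0,0,1],[-1,0,0,0,0.64]],
], force=20)

```text
time_s: 1.07
tcp_pos: [0.2825, -0.613, 0.2841]
tcp_rot: [[0.877, -0.481, -0.0], [-0.481, -0.877, 0.0], [-0.0, -0.0, -1.0]]
ft_force: [0.4, -0.7, -0.3]
gripper_width: -0.0001
grip_force: 0.0
```

Emit:
send_rows([
  [[-1,0,-1,0,0],[-1,0,-1,0,0],[-1,0,-1,0,0],[-1,0,-1,0,0],[-1,0,-1,0,0],[-1,0,-1,0,0],[-1,0,-1,0,0],[-1,0,-1,0,0],[-1,0,-1,0,0],[-1,0,-1,0,0],[-1,0,-1,0,0],[-1,0,-1,0,0],[-1,0,-1,0,0],[-1,0,-1,0,0],[-1,0,-1,0,0],[-1,0,-1,0,0],[-1,0,-1,0,0],[-1,0,-1,0,0],[-1,0,0,0,0],[-1,0,0,0,0]],
])

```text
time_s: 2.73
tcp_pos: [0.5402, -0.1372, 0.2839]
tcp_rot: [[0.88, -0.474, -0.001], [-0.474, -0.88, 0.0], [-0.001, 0.0, -1.0]]
ft_force: [0.5, 0.5, 0.9]
gripper_width: -0.0001
grip_force: 0.0
```

```bash
python3 - <<'E'
from h import *
c,s=snap("wrist","w1.png")
print(s["time_s"],s["tcp_pos"],s["tcp_rot"],s["gripper_width"],s["ft_force"])
E
```

```text
2.7333 [ 0.54016228 -0.13720665  0.28394412] [[ 8.80273787e-01 -4.74465613e-01 -6.64862300e-04]
 [-4.74465641e-01 -8.80274014e-01  1.25471085e-04]
 [-6.44792721e-04  2.05005410e-04 -9.99999771e-01]] -0.00011072197517558714 [0.50002158 0.4986131  0.87586485]
```

View pics/w1.png

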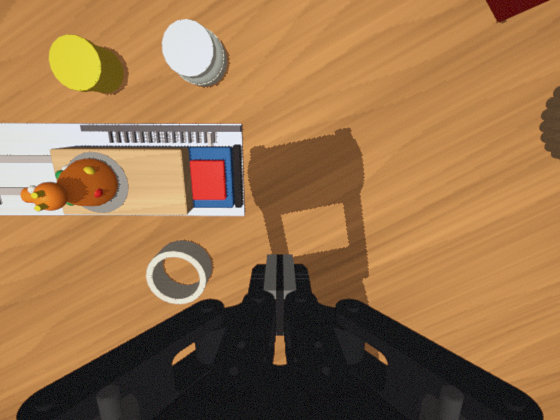

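The wrist view shows the red button centred near (208,180), with the giraffe to its left at (85,182) and the rail running horizontally.

```bash
cat > m.py <<'E'
from h import *
def red(f,z):
    d=np.load(f'pics/{f}.npy',allow_pickle=True).item();c,s=d['c'],d['s'];im=c["color"].astype(int)
    m=((im[...,0]>150)&(im[...,1]<50)&(im[...,2]<60)).astype(np.uint8)
    n,l,st,ce=cv2.connectedComponentsWithStats(m);k=1+np.argmax(st[1:,4])
    P=np.array([ray(c,s,*p[0],z) for p in cv2.findContours((l==k).astype(np.uint8),0,1)[0][0]])[:,:2]
    r=cv2.minAreaRect((P*1000).astype(np.float32));return ce[k],st[k],r,ray(c,s,*ce[k],z),c,s
E
python3 - <<'E'
from m import *
ce,st,r,p,c,s=red('w1.png',.043);print(c["fx"],ce,st,r,p)
f=lambda u,v,z:ray(c,s,u,v,z)[:2]
v=f(20,215.5,.008)-f(243,216,.008);print('edge ang',np.degrees(np.arctan2(v[1],v[0])))
b=np.array([[.5858,-.0602]])[0];t=np.array(s["tcp_pos"])[:2];R=np.array(s["tcp_rot"])[:2,:2]
for q in(b,p[:2]):print('tool shift',R.T@(q-t))
E
```

```text
297.856788984 [ 97.53571429 193.28571429] [ 95 189   6   8  28] ((639.2568969726562, 70.86184692382812), (5.225536346435547, 10.492286682128906), 38.46916198730469) [0.63908975 0.07133775 0.043     ]
edge ang 61.52618291196474
tool shift [ 0.00363667 -0.08944048]
tool shift [-0.01186389 -0.2305139 ]
```

```bash
sed -i 's/((im\[...,0\]>150).*astype/((im[...,0]>110)\&(im[...,1]<75)\&(im[...,2]<75)\&(im[...,0]>3*im[...,1])).astype/; s/k=1+np.argmax(st\[1:,4\])/k=1+np.argmax([t[4]*(abs(e[0]-208)<30) for t,e in zip(st[1:],ce[1:])])/' m.py
python3 - <<'E'
from m import *
ce,st,r,p,c,s=red('w1.png',.043);print(c["color"][180,208],ce,st,r,p)
t=np.array(s["tcp_pos"])[:2];R=np.array(s["tcp_rot"])[:2,:2];print('tool shift',R.T@(p[:2]-t))
E
```

```text
[229  67  55] [207.5334873  179.12702079] [ 190  160   36   40 1299] ((587.55810546875, -60.37990951538086), (42.17046356201172, 49.25724792480469), 61.66573715209961) [ 0.58843064 -0.06078533  0.043     ]
tool shift [ 0.00623007 -0.09017338]
```

Emit:
send_rows([
  [[-1,0.15,-1,0,0],[-1,0,-1,0,0],[-1,0,-1,0,0],[-1,0,-0.13,0.5,0],[-1,0,0,1,0],[-1,0,0,1,0],[-1,0,0,1,0],[-1,0,0,1,0],[-1,0,0,1,0],[-1,0,0,0.8,0],[-1,0,0,0.5,0],[-1,0,0,0.2,0],[-1,0,0,0,0]],
])

```text
time_s: 3.87
tcp_pos: [0.5876, -0.0589, 0.0728]
tcp_rot: [[0.879, -0.477, -0.002], [-0.477, -0.879, 0.0], [-0.002, 0.001, -1.0]]
ft_force: [-1.0, -0.1, 0.1]
gripper_width: 0.0002
grip_force: 0.0
```

```bash
python3 - <<'E'
from h import *
c,s=snap("wrist","w2.png");c,s=snap("scene","s2.png")
print(s["tcp_pos"],s["ft_force"])
im=cv2.imread('pics/w2.png');im2=cv2.resize(cv2.imread('pics/s2.png')[130:290,190:430],(560,373))
cv2.imwrite('pics/j2.png',cv2.resize(np.vstack([im[100:320],im2]),None,fx=1,fy=1))
E
```

```text
[ 0.58827673 -0.05875424  0.07438156] [-0.56887916  0.60115762  0.1153523 ]
```

View pics/j2.png

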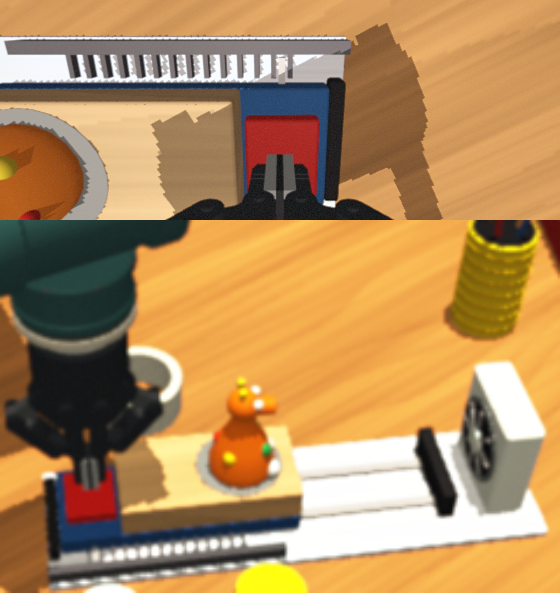

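The tip stands above the red button with a wide gap to the giraffe. I move 10 mm towards the step and then press gently.

Emit:
send_rows([
  [[-1,0,-0.33,0,0],[-1,0,0,0.2,0],[-1,0,0,0.15,0],[-1,0,0,0.1,0],[-1,0,0,0.05,0],[-1,0,0,0.05,0],[-1,0,0,0,0],[-1,0,0,0,0]],
])

```text
time_s: 4.63
tcp_pos: [0.5968, -0.0475, 0.068]
tcp_rot: [[0.88, -0.475, 0.01], [-0.475, -0.88, 0.002], [0.008, -0.007, -1.0]]
ft_force: [-35.3, 17.0, 91.7]
gripper_width: 0.0001
grip_force: 45.8
```

Unexpected 92 N, so I back off at once.

Emit:
send_rows([
  [[-1,0,0,-0.6,0],[-1,0,0,-0.3,0],[-1,0,0,0,0]],
])

```text
time_s: 4.88
tcp_pos: [0.5944, -0.049, 0.0874]
tcp_rot: [[0.879, -0.476, 0.004], [-0.476, -0.879, -0.001], [0.004, -0.001, -1.0]]
ft_force: [-0.2, -0.1, -0.1]
gripper_width: -0.0
grip_force: 0.0
```

```bash
python3 - <<'E'
from h import *
c,s=snap("wrist","w3.png");c2,s2=snap("scene","s3.png")
print(s["tcp_pos"],s["ft_force"],s["tcp_rot"][2],s["time_s"])
im=cv2.imread('pics/w3.png');im2=cv2.resize(cv2.imread('pics/s3.png')[170:290,190:330],(560,480))
im2=im2[60:440]
cv2.imwrite('pics/j3.png',np.vstack([im[100:310],im2]))
E
```

```text
[ 0.59440364 -0.0490077   0.08741519] [-0.18568593 -0.12469133 -0.08378433] [ 0.00370804 -0.00141421 -0.99999213] 4.8833
```

View pics/j3.png

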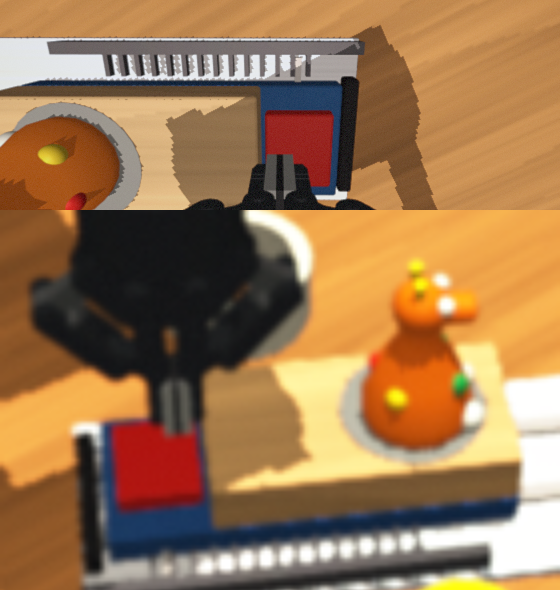

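The finger's back overlapped the step top by a few mm; the giraffe is still standing. I move back 9 mm so the finger fits in front of the step.

Emit:
send_rows([
  [[-1,0,0.3,0,0],[-1,0,0,0,0],[-1,0,0,0.3,0],[-1,0,0,0.3,0],[-1,0,0,0.1,0],[-1,0,0,0,0],[-1,0,0,0,0]],
])

```text
time_s: 5.57
tcp_pos: [0.5888, -0.057, 0.0632]
tcp_rot: [[0.879, -0.476, -0.001], [-0.476, -0.879, 0.0], [-0.001, 0.0, -1.0]]
ft_force: [0.3, -0.5, -0.1]
gripper_width: -0.0001
grip_force: 0.0
```

Emit:
send_rows([
  [[-1,0,0,0.1,0],[-1,0,0,0.07,0],[-1,0,0,0,0],[-1,0,0,0,0]],
])

```text
time_s: 5.9
tcp_pos: [0.5891, -0.0571, 0.0589]
tcp_rot: [[0.879, -0.477, 0.0], [-0.477, -0.879, -0.0], [0.0, -0.0, -1.0]]
ft_force: [1.3, 0.3, 1.9]
gripper_width: -0.0002
grip_force: 0.9
```

Emit:
send_rows([
  [[-1,0,0,0.1,0],[-1,0,0,0.08,0],[-1,0,0,0.05,0],[-1,0,0,0,0],[-1,0,0,0,0]],
])

```text
time_s: 6.32
tcp_pos: [0.5892, -0.0571, 0.052]
tcp_rot: [[0.879, -0.477, 0.001], [-0.477, -0.879, -0.0], [0.001, -0.0, -1.0]]
ft_force: [1.4, 0.7, 5.2]
gripper_width: -0.0001
grip_force: 2.4
```

Emit:
send_rows([
  [[-1,0,0,0.03,0],[-1,0,0,0,0],[-1,0,0,0,0]],
])

```text
time_s: 6.57
tcp_pos: [0.5893, -0.0571, 0.0519]
tcp_rot: [[0.879, -0.477, 0.001], [-0.477, -0.879, -0.0], [0.001, -0.0, -1.0]]
ft_force: [-2.8, 0.7, 12.9]
gripper_width: -0.0001
grip_force: 6.5
```

Emit:
send_rows([
  [[-1,0,-0.03,0,0],[-1,0,-0.05,0,0],[-1,0,-0.06,0,0],[-1,0,-0.08,0,0],[-1,0,-0.1,0,0],[-1,0,-0.1,0,0],[-1,0,-0.1,0,0],[-1,0,-0.08,0,0],[-1,0,-0.05,0,0],[-1,0,-0.02,0,0],[-1,0,0,0,0]],
])

```text
time_s: 7.48
tcp_pos: [0.599, -0.0394, 0.0519]
tcp_rot: [[0.879, -0.476, 0.001], [-0.476, -0.879, -0.0], [0.001, -0.0, -1.0]]
ft_force: [-2.2, 0.9, 12.6]
gripper_width: -0.0001
grip_force: 6.4
```

```bash
python3 - <<'E'
from h import *
c,s=snap("wrist","w4.png");c2,s2=snap("scene","s4.png")
print(s["tcp_pos"],s["ft_force"],s["time_s"])
im=cv2.imread('pics/w4.png');im2=cv2.resize(cv2.imread('pics/s4.png')[170:290,190:330],(560,480))
im2=im2[60:440]
cv2.imwrite('pics/j4.png',np.vstack([im[100:310],im2]))
E
```

```text
[ 0.59900658 -0.03936923  0.05189813] [-2.19749484  0.93472314 12.59505977] 7.4833
```

View pics/j4.png

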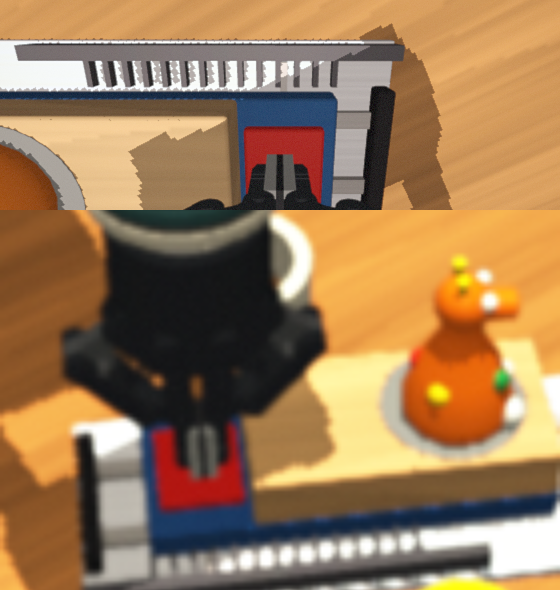

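The carriage has moved 20 mm with the button down and the giraffe upright. I continue in the same way.

Emit:
send_rows([
  [[-1,0,-0.05,0,0],[-1,0,-0.08,0,0],[-1,0,-0.12,0,0],[-1,0,-0.15,0,0],[-1,0,-0.15,0,0],[-1,0,-0.15,0,0],[-1,0,-0.15,0,0],[-1,0,-0.15,0,0],[-1,0,-0.12,0,0],[-1,0,-0.08,0,0],[-1,0,-0.05,0,0],[-1,0,0,0,0]],
])

```text
time_s: 8.58
tcp_pos: [0.617, -0.0062, 0.0519]
tcp_rot: [[0.879, -0.476, 0.001], [-0.476, -0.879, 0.0], [0.001, -0.001, -1.0]]
ft_force: [-1.3, 1.5, 11.6]
gripper_width: 0.0003
grip_force: 6.1
```

Emit:
send_rows([
  [[-1,0,-0.05,0,0],[-1,0,-0.08,0,0],[-1,0,-0.12,0,0],[-1,0,-0.15,0,0],[-1,0,-0.15,0,0],[-1,0,-0.15,0,0],[-1,0,-0.15,0,0],[-1,0,-0.15,0,0],[-1,0,-0.15,0,0],[-1,0,-0.15,0,0],[-1,0,-0.15,0,0],[-1,0,-0.12,0,0],[-1,0,-0.08,0,0],[-1,0,-0.05,0,0],[-1,0,-0.04,0,0],[-1,0,0,0,0]],
])

```text
time_s: 9.92
tcp_pos: [0.6418, 0.0396, 0.0519]
tcp_rot: [[0.879, -0.476, 0.001], [-0.476, -0.879, 0.0], [0.001, -0.001, -1.0]]
ft_force: [-1.7, 1.3, 11.6]
gripper_width: -0.0001
grip_force: 6.0
```

Emit:
send_rows([
  [[-1,0,-0.04,0,0],[-1,0,-0.05,0,0],[-1,0,-0.05,0,0],[-1,0,-0.05,0,0],[-1,0,-0.05,0,0],[-1,0,-0.04,0,0],[-1,0,-0.03,0,0],[-1,0,-0.02,0,0],[-1,0,0,0,0]],
])

```text
time_s: 10.67
tcp_pos: [0.6461, 0.0474, 0.0519]
tcp_rot: [[0.879, -0.477, 0.0], [-0.477, -0.879, -0.001], [0.001, 0.001, -1.0]]
ft_force: [-6.1, -6.5, 14.2]
gripper_width: 0.0001
grip_force: 7.2
```

Emit:
send_rows([
  [[-1,0,-0.02,0,0],[-1,0,-0.02,0,0],[-1,0,-0.02,0,0],[-1,0,0,0,0]],
])

```text
time_s: 11.0
tcp_pos: [0.6471, 0.0488, 0.0518]
tcp_rot: [[0.879, -0.477, 0.0], [-0.477, -0.879, -0.002], [0.001, 0.001, -1.0]]
ft_force: [-4.8, -7.6, 14.8]
gripper_width: 0.0003
grip_force: 6.9
```

```bash
python3 - <<'E'
from h import *
c,s=snap("wrist","w5.png");c2,s2=snap("scene","s5.png")
print(s["tcp_pos"],s["ft_force"],s["time_s"])
im=cv2.imread('pics/w5.png');im2=cv2.resize(cv2.imread('pics/s5.png')[170:290,260:430],(560,395))
cv2.imwrite('pics/j5.png',np.vstack([im[100:300],im2]))
E
```

```text
[0.64705228 0.0488327  0.05184268] [-4.77273253 -7.58840905 14.80257637] 11.0
```

View pics/j5.png

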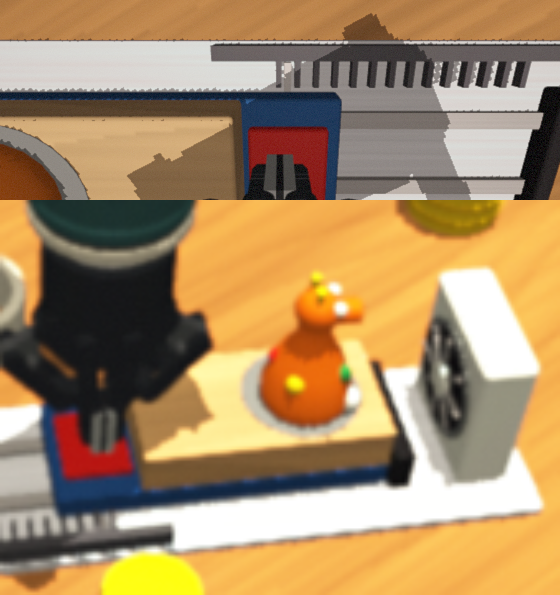

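The carriage front is flush with the black end stop and the giraffe is upright, so I release straight up.

Emit:
send_rows([
  [[-1,0,0,-0.1,0],[-1,0,0,-0.15,0],[-1,0,0,-0.25,0],[-1,0,0,-0.6,0],[-1,0,0,-1,0],[-1,0,0,-1,0],[-1,0,0,-1,0],[-1,0,0,-1,0],[-1,0,0,-1,0],[-1,0,0,-0.5,0],[-1,0,1,0,0],[-1,0,1,0,0],[-1,0,1,0,0],[-1,0,1,0,0],[-1,0,0,0,0],[-1,0,0,0,0]],
])

```text
time_s: 12.43
tcp_pos: [0.5891, -0.0567, 0.2487]
tcp_rot: [[0.878, -0.478, -0.0], [-0.478, -0.878, 0.0], [-0.0, -0.0, -1.0]]
ft_force: [0.4, 0.6, 0.3]
gripper_width: 0.0002
grip_force: 0.0
```

```bash
python3 - <<'E'
from h import *
c,s=snap("wrist","w6.png");c2,s2=snap("scene","s6.png")
print(s["tcp_pos"],s["ft_force"],s["time_s"])
im=cv2.imread('pics/w6.png');im2=cv2.resize(cv2.imread('pics/s6.png')[170:290,260:430],(560,395))
cv2.imwrite('pics/j6.png',np.vstack([im[60:260],im2]))
E
```

```text
[ 0.58910196 -0.05666529  0.24871183] [0.44650056 0.58827132 0.34344105] 12.4333
```

View pics/j6.png

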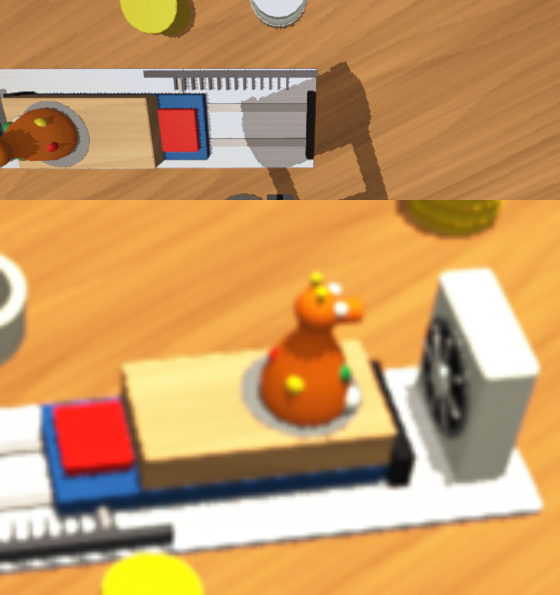

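The button is up, the carriage is home at the stop, the giraffe stands on its disc and the arm is clear.

```bash
python3 -c "
from plant import env
print(env.job_done())"
```

```text
the job is handed in; nothing more can be done
None
```

The carriage is home against the end stop with the button up and the giraffe standing untouched on its disc; one early press met the wooden step (92 N at the wrist, limit 120 N), and I backed off before redoing it cleanly.

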